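# Clean the sharpener's wheel and take off its clamp knob

### The arm

A 6-joint arm with a two-finger parallel gripper is mounted at the origin on a cart in front of the work surface, level with it; the furniture and walls round the work are solid. World frame = base frame: x ahead of the robot, y to its left, z up, the work surface at z = 0. Lengths are in m, angles in rad, forces in N, time in s.
With the tool pointing down it reaches from about 0.3 to 0.775 m from the base axis. Payload 14.6 kg.
Tool frame: the origin (TCP) lies between the finger pads; the fingertips stand 14 mm ahead of it and the grasp point (between the pads) lies 5 mm behind it; z points along the fingers, y is the line along which they close (so a half turn about z gives the same grasp; the last joint's range is limited). The gripper opens to 94 mm and grips with 3 to 60 N. Pads are 16 mm wide; open, the fingers measure 119 mm over their backs; the gripper's body (75 mm by 177 mm) begins 78 mm behind the grasp point.
Start: joints at [-1.219, 0.3, 1.521, -0, 1.321, -0.067], TCP at [0.224, -0.502, 0.183] pointing down, gripper open.
Joint ranges: [-3.03, 3.03], [-0.79, 2.21], [0.23, 2.52], [-1.04, 4.18], [0, 3.07], [-2.55, 2.55]. Speed limits (rad/s): [2.22, 2.22, 2.57, 3.14, 3.14, 3.14].

### API

Orientations are given as [roll, pitch, yaw] about the fixed x, y, z axes, in that order (R = Rz(yaw) Ry(pitch) Rx(roll)).
In Python, from station import ctrl gives the robot as it stands. The module is installed in compiled form; this text tells all that it offers.
- The arm moves only by the tool move_arm, never from a script. Its argument "targets" is a list of rows, each a list of 7 numbers: the opening, from -1 (shut) to 1 (fully open), then the shift along the tool's x, y, z in units of 50 mm (1.0 is 50 mm), then the turn, a rotation vector about the tool's x, y, z in rad. A call has 1 to 12 rows; each row is the pose to reach, as a shift and turn from the pose commanded when the call began, along the tool's axes at that moment; what a row does not reach only later rows make up. A row lasts 1/10 s, in which the tool goes at most 50 mm and 8.59 degrees, less where a joint would pass 70% of its speed; a pose out of reach is approached as far as the arm can. A call with a gripper value outside its range is refused whole. The fingers move at their own pace and stop on an object; "grip_force" is the grip in N (left out, the last holds). Time passes only in rows, so rows that repeat a pose let the fingers close. It gives the time, the measured TCP pose, the force, the opening and the grip force at its end, in the units of the state.
- ctrl.get_obs(): the state, without advancing time (a new reading comes with each control period).
- ctrl.camera(name): name is "side" or "top"; returns (picture, depth): 420x560x3 uint8, red, green, blue; 420x560 float32, m along the optical axis (not along the pixel's ray), 0 where there is no reading.
- ctrl.camera_params(name): a dict with "intrinsics" (3x3 intrinsics, pixels), "k1" (the pictures are not rectified: a ray, as slopes to the right and down, at radius r is drawn at 1 + k1 r^2 times it, then the intrinsics apply), "rvec" (rotation vector, rad) and "tvec" (3), from world to camera coordinates, as OpenCV has them. Camera axes: x right, y down, z forward; pixel columns grow to the right and rows downward; lengths in m; the calibration is good to about 2 mm. A picture is of the moment at which its call begins. camera_params takes no time and is no camera call.
- ctrl.hand_in(): hands the job in; it is judged then, once.
Trained networks look in the newest picture that a camera, given by its name, has taken for a name from the list of things; names that differ only in an ending like _2 or _b are one class to them, and where a whole thing is asked for, a point or a joint stands for the part that bears it (a point fixed in the world has none). Each returns a list of dicts, best first, with "score" (0 to 1); they miss things now and then, are a little off and sometimes report something else, mostly with a low value. They report only what shows in the picture. A call takes as long as a camera call. They do not tell look-alikes from the thing itself.
- ctrl.cut_out(camera, target): "region" (420x560 bool, what is visible of it) and "point" ([column, row] in pixels, amid what is visible of it).
- ctrl.tip_of(camera, target): "point" ([column, row] in pixels: a listed point, or the origin of a listed thing).
The state is a dict: "time_s": time; "qpos": joint angles; "joint_vel": joint speeds; "tau": joint torques, N m; "ee_pos": TCP position; "eef_rot": TCP orientation; "force": force on the tool from outside, world axes, zero at the start; "moment": the same for the moment, N m; "grip_width": finger opening in m; "grip_force": force on a finger pad.
Only numpy, scipy, OpenCV 4.12 (cv2) and the standard library are available. Lean on these libraries where they do the work, as an engineer would, in place of code of your own. Each camera call takes 0.05 s, during which the arm holds its last target. There are 200 camera calls.

### The job

The wheel of the disc sharpener is to be turned over. First clean its upper face: hold the rubber cleaning stick flat on the wheel and, pressing lightly but steadily, rub it past the centre knob from the wheel's left side to its right side as seen from the robot, then lay the stick back down on the bench and let go of it. Then take off the black centre knob, a quarter-turn lock that may be left- or right-handed: try it one way, and if it stops short turn it the other way until it frees, lift it clear above the wheel and finish while still holding it there level, leaving the other tools alone.

Things in the scene. Friction and masses are not known exactly. Their poses are not given: they have to be found in the camera images.
- sharpener: disc sharpener, bolted down: grey housing 250 (x) x 236 (y) mm, dark front panel (switch, dial) on its -x side towards the robot, 108 mm high motor cover at its back; on top a flat rigid abrasive wheel, 210 mm across, that does not turn. Origin on the bench under the wheel's centre; +x points away from the panel, +y to the left seen from the robot, z up
- wheel_center (a point): the centre of the wheel's flat upper face, 82 mm above the bench; axes as the sharpener's (yaw within 0.3 rad of the robot's). The knob covers the wheel's middle, 62 mm across; the free band around it is 74 mm wide
- knob: black steel clamp knob in the wheel's centre, 62 mm across, 53 mm high, 0.6 kg; origin at the centre of its lower rim, on the wheel face. On its 25 mm high round base stands a finger bar 52 mm long (along the knob's x), 14 mm thick (y), 25 to 53 mm above the origin; it starts within 0.1 rad of the sharpener's x axis
- knob_bar (a point): the middle of the knob's finger bar, 41 mm above the knob's origin; axes as the knob's. Turned the wrong way, the knob stops dead after 5 to 20 degrees; the right way (not visible, it differs) it turns almost freely, is unlocked from 60 degrees on and meets a stop at about 100; it then lifts straight up off a spindle 17 mm tall
- cleaning_stick: tan crepe-rubber cleaning stick, a plain block 32 (x) x 100 (y) x 44 (z) mm, 140 g, lying on the bench left of the sharpener, long axis y roughly along the robot's y; origin at the centre of its underside. Low heaps of loose tools up to 17 mm high lie around it
- stick_center (a point): the centre of the cleaning stick
- chisel: bystander: wood chisel, 250 mm, lying beyond the heap of pliers and spanners; origin under its middle
- tape_measure: bystander: yellow tape measure, 64 x 96 x 37 mm, at the left; origin under its middle
There are look-alikes about, which are no part of the job. There is more than one size of the knob; the one meant has the size given above.

How it is judged:
By the outcome, as a careful person would: the job done as asked, in the order asked, and still so for the second after the job is handed in, while the arm keeps its last pose, push and grip.
It also fails if it takes over 72 s, if anything falls off the work surface, if the arm or the gripper's body presses on something with over 40 N, if the wrist force passes 120 N, or if a joint passes its speed limit or range.

## Working session

There is one attempt and no reset: what is moved stays moved. The work goes in short steps, Python scripts to look and compute and a tool call to move; the robot and the scene stay as the last step left them, time stands still between calls to the robot, and variables do not carry over. Pictures are saved under pics/ and viewed, at most 10 in all, crops included, and the job is handed in when it is done.

Besides the shell and the picture viewer there is one more tool, called after "Emit:" as name(argument=value, ...) on one line, values as JSON. move_arm: Moves the arm, as the interface text tells. Its arguments: {"type":"object","properties":{"targets":{"type":"array"},"grip_force":{"type":"number"}},"required":["targets"]}

```bash
mkdir -p pics; cat > h.py <<'E'
import numpy as np,cv2
from scipy.spatial.transform import Rotation as R
from station import ctrl
def cloud(cam,depth):
    p=ctrl.camera_params(cam);K=np.array(p["intrinsics"]);k1=p["k1"]
    v,u=np.mgrid[0:420,0:560].astype(float)
    x=(u-K[0,2])/K[0,0];y=(v-K[1,2])/K[1,1]
    rd=np.hypot(x,y);r=rd.copy()
    for _ in range(15): r=rd/(1+k1*r*r)
    s=np.where(rd>0,r/np.maximum(rd,1e-9),1)
    P=np.stack([x*s*depth,y*s*depth,depth],-1)-np.array(p["tvec"]).ravel()
    W=P@cv2.Rodrigues(np.array(p["rvec"],float))[0]
    W[depth<=0]=np.nan
    return W
def pix(cam,X):
    p=ctrl.camera_params(cam)
    return cv2.projectPoints(np.array(X,float).reshape(-1,1,3),np.array(p["rvec"],float),np.array(p["tvec"],float),np.array(p["intrinsics"],float),np.array([p["k1"],0,0,0.]))[0].reshape(-1,2)
E
python3 - <<'E'
from h import *
np.set_printoptions(precision=3,suppress=True)
for c in("top","side"):
    im,d=ctrl.camera(c);cv2.imwrite(f"pics/{c}0.png",im[:,:,::-1]);W=cloud(c,d);np.save(f"{c}0.npy",W)
    for t in("knob","knob_bar","cleaning_stick","stick_center","wheel_center","sharpener"):
        for o in ctrl.tip_of(c,t)[:3]:
            u,v=np.round(o["point"]).astype(int);print(c,t,"tip",round(o["score"],2),u,v,W[min(v,419),min(u,559)])
    for t in("knob","cleaning_stick"):
        for o in ctrl.cut_out(c,t)[:4]:
            m=o["region"];P=W[m];P=P[~np.isnan(P[:,0])]
            print(c,t,"cut",round(o["score"],2),np.round(o["point"]),m.sum(),np.median(P,0),np.percentile(P,2,0),np.percentile(P,98,0))
print(ctrl.get_obs())
E
```

```text
top knob tip 0.86 399 200 [ 0.554 -0.187  0.109]
top knob tip 0.66 317 165 [0.664 0.008 0.019]
top knob_bar tip 0.94 402 198 [ 0.556 -0.187  0.131]
top knob_bar tip 0.45 321 160 [ 0.679 -0.003  0.018]
top cleaning_stick tip 0.98 259 248 [0.438 0.166 0.041]
top stick_center tip 0.69 258 247 [0.44  0.168 0.045]
top wheel_center tip 0.67 396 199 [ 0.557 -0.179  0.108]
top sharpener tip 0.62 389 203 [ 0.549 -0.166  0.091]
top knob cut 0.76 [402. 199.] 533 [ 0.562 -0.186  0.109] [ 0.534 -0.221  0.085] [ 0.59  -0.164  0.136]
top knob cut 0.42 [165. 232.] 638 [0.472 0.409 0.035] [0.42  0.379 0.002] [0.509 0.437 0.04 ]
top cleaning_stick cut 0.76 [258. 247.] 495 [0.435 0.16  0.044] [ 0.417  0.113 -0.001] [0.452 0.21  0.048]
side knob tip 0.82 288 181 [ 0.555 -0.165  0.093]
side knob tip 0.53 231 229 [0.664 0.021 0.01 ]
side knob_bar tip 0.91 285 170 [ 0.57  -0.188  0.119]
side knob_bar tip 0.56 230 220 [0.668 0.015 0.033]
side cleaning_stick tip 0.72 305 267 [0.379 0.413 0.128]
side stick_center tip 0.63 301 256 [0.433 0.205 0.044]
side wheel_center tip 0.75 288 177 [ 0.556 -0.167  0.105]
side sharpener tip 0.67 291 210 [ 0.525 -0.078  0.039]
side knob cut 0.72 [287. 174.] 409 [ 0.56  -0.182  0.108] [ 0.534 -0.2    0.083] [ 0.592 -0.161  0.136]
side knob cut 0.69 [233. 225.] 159 [0.668 0.018 0.017] [ 0.652 -0.007  0.003] [0.688 0.028 0.035]
side cleaning_stick cut 0.64 [305. 253.] 484 [0.436 0.187 0.043] [0.417 0.12  0.003] [0.46  0.215 0.046]
{'time_s': 0.9, 'qpos': array([-1.219,  0.3  ,  1.521,  0.   ,  1.321, -0.067]), 'joint_vel': array([-0.   ,  0.   ,  0.001,  0.   , -0.001,  0.001]), 'tau': array([  0.001, -53.166, -35.292,   0.071,   0.021,   0.   ]), 'ee_pos': array([ 0.224, -0.502,  0.183]), 'eef_rot': array([ 3.142, -0.   ,  0.419]), 'force': array([ 0.514, -0.258, -0.19 ]), 'moment': array([-0.021,  0.008, -0.037]), 'grip_force': 0.0, 'grip_width': 0.09415393432401253}
```

View pics/top0.png

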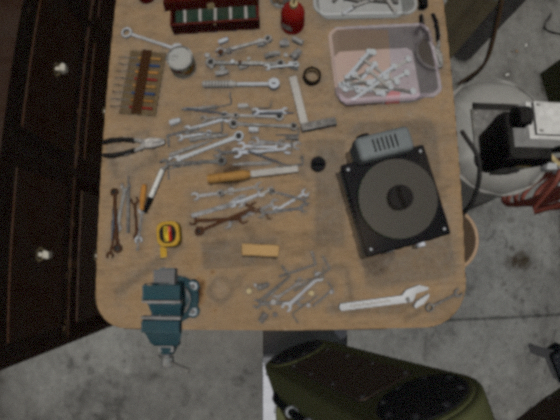

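View pics/side0.png

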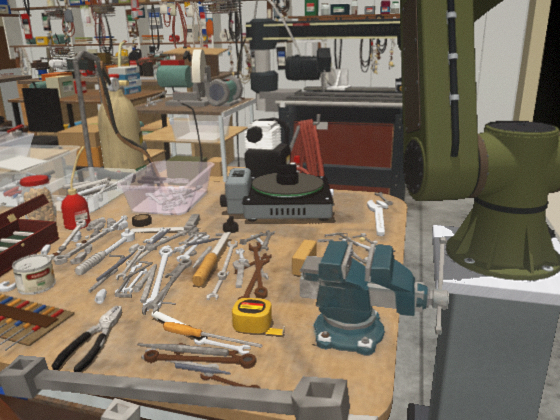

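```bash
python3 - <<'E'
from h import *
np.set_printoptions(precision=3,suppress=True)
for c in("top","side"):
    W=np.load(f"{c}0.npy");x,y,z=W[...,0],W[...,1],W[...,2]
    def rect(m,n):
        P=W[m][:,:2].astype(np.float32);r=cv2.minAreaRect(P*1000);print(c,n,m.sum(),np.median(W[m],0),r)
    rect((abs(x-.44)<.05)&(abs(y-.165)<.08)&(z>.036)&(z<.055),"stick")
    rect((abs(x-.56)<.04)&(abs(y+.185)<.04)&(z>.124)&(z<.145),"bar")
    rect((abs(x-.56)<.045)&(abs(y+.185)<.045)&(z>.1)&(z<.115),"knobbase")
    m=(abs(z-.082)<.005)&(abs(x-.56)<.12)&(abs(y+.185)<.12)
    P=W[m][:,:2].astype(np.float32)*1000
    print("wheel",cv2.minEnclosingCircle(P),np.median(W[m],0))
    m=(abs(x-.44)<.12)&(abs(y-.165)<.14)&(z>.008)&(z<.03)
    H=np.histogram2d(x[m],y[m],[np.arange(.32,.57,.02),np.arange(.02,.32,.02)])[0].astype(int);print(H)
    m=(abs(z-.108)<.012)&(abs(x-.65)<.1)&(abs(y+.185)<.15)&(x>.6)
    if m.sum()>20: rect(m,"motor")
E
```

```text
top stick 470 [0.435 0.163 0.044] ((434.9422302246094, 162.8024139404297), (99.93177795410156, 31.99944305419922), 87.27455139160156)
top bar 140 [ 0.563 -0.191  0.134] ((563.089111328125, -192.20433044433594), (52.78966522216797, 14.624035835266113), 19.102493286132812)
top knobbase 318 [ 0.561 -0.182  0.107] ((562.9824829101562, -193.7721710205078), (61.313106536865234, 61.52155685424805), 77.46173095703125)
wheel ((584.74755859375, -176.6062469482422), 129.54383850097656) [ 0.563 -0.188  0.082]
[[27 33 19  0 10 33 20 20  6  1  0  0  0  0]
 [38 30  6 12 26  0 20 11  0  0  0  0  0  0]
 [ 1  0  1 25  3  0  0  0  0  0  0  0  0  0]
 [ 3  4  1  7  9  0  0  0  0  0  0  0  0  0]
 [ 0  0  0  0  0  0  0  0  0  0  0  0  0  0]
 [ 1  0  0  0  0  0  0  0  0  0  0  0  0  0]
 [ 0  0  0  0  0  0  0  0  0  0  0  0  0  0]
 [ 0  0  0  0  0  0  0  0  0  0  0  0  0  0]
 [ 0  0  0  0  0  0  0  0  0  0  0 10  0 15]
 [ 0  0  0  0  0  1  0  1  3 31 24 24 34 38]
 [ 1 14  7 15 11  3  2  3 27 12  1  0  5 12]
 [ 7 32 12 25 25 34 26  2  2 30 11 34 35 13]]
top motor 1359 [ 0.699 -0.152  0.107] ((702.676391601562
[... 572 characters left out ...]
53 -0.16   0.083]
[[13 14 17  0  0 16  1  0  0  0  0  0  0  0]
 [11 11  2  0  0  0  0  0  0  0  0  0  0  0]
 [ 1  0  0  0  0  0  0  0  0  0  0  0  0  0]
 [ 0  0  0  0  0  0  0  0  0  0  0  0  0  0]
 [ 2  0  0  0  2 13 10  0  0  0  0  0  0  0]
 [ 2  0  0  0  0  0  0  0  0 31  0  0  0  0]
 [ 0  0  0  0  0  0  0  0  0 55  0  0  0  0]
 [ 0  0  0  0  0  0  0  0  0  0  0  0  0  0]
 [ 0  0  0  0  0  0  0  0  0  0  0 12  2 12]
 [ 0  0  0  0  0  0  0  0  0 16 34 22 27 54]
 [ 0  6  1  3  3  3  2  3  1  1  1  3  9  8]
 [ 2 20 11  7  3  5  6  1  2 10 29 17 21 16]]
side motor 389 [ 0.694 -0.128  0.108] ((700.8201904296875, -149.79074096679688), (64.76702880859375, 146.84555053710938), 14.315651893615723)
```

The top view shows the tan stick at (260,250), the sharpener knob at (400,198) and a smaller look-alike knob at (318,163). The side view agrees: stick at (305,255), knob at (288,174), look-alike at (231,226). The measured sizes match the task: the stick top is at 44 mm, the bar is 52x14 mm and the wheel is at 82 mm.

```bash
cat >> h.py <<'E'
def go(*T):
    "each target: x y z yaw (tool down) -> shift (50 mm units) and turn about tool z, from the present pose"
    o=ctrl.get_obs();r=R.from_euler("xyz",o["eef_rot"])
    for t in T:
        s=r.inv().apply(np.array(t[:3])-o["ee_pos"])/.05
        w=(r.inv()*R.from_euler("xyz",[np.pi,0,t[3]])).as_rotvec()
        print(np.round(s,2),np.round(w,3))
E
python3 -c "
from h import *
go([.435,.163,.14,1.523],[.435,.163,.023,1.523])"
```

```text
[  9.27 -10.44   0.86] [ 0.    -0.    -1.104]
[  9.27 -10.44   3.2 ] [ 0.    -0.    -1.104]
```

Emit:
move_arm(targets=[[0.4,9.27,-10.44,0,0,0,-1.1],[0.4,9.27,-10.44,0,0,0,-1.1],[0.4,9.27,-10.44,0,0,0,-1.1],[0.4,9.27,-10.44,0,0,0,-1.1],[0.4,9.27,-10.44,0,0,0,-1.1],[0.4,9.27,-10.44,0,0,0,-1.1],[0.4,9.27,-10.44,0,0,0,-1.1],[0.4,9.27,-10.44,0,0,0,-1.1],[0.4,9.27,-10.44,0,0,0,-1.1],[0.4,9.27,-10.44,0,0,0,-1.1],[0.4,9.27,-10.44,0,0,0,-1.1],[0.4,9.27,-10.44,0,0,0,-1.1]], grip_force=35)

```text
time_s: 2.1
ee_pos: [0.4054, 0.0717, 0.1833]
eef_rot: [3.141, -0.0, 1.519]
force: [1.1, -0.9, 0.2]
grip_width: 0.0658
grip_force: 0.0
```

```bash
python3 -c "
from h import *
go([.435,.163,.14,1.523],[.435,.163,.06,1.523],[.435,.163,.023,1.523])"
```

```text
[1.85 0.5  0.87] [ 0.001 -0.    -0.004]
[1.85 0.49 2.47] [ 0.001 -0.    -0.004]
[1.85 0.49 3.21] [ 0.001 -0.    -0.004]
```

Emit:
move_arm(targets=[[0.4,1.85,0.5,0.4,0,0,0],[0.4,1.85,0.5,1.0,0,0,0],[0.4,1.85,0.5,1.3,0,0,0],[0.4,1.85,0.5,1.3,0,0,0],[0.4,1.85,0.5,1.3,0,0,0],[0.4,1.85,0.5,1.3,0,0,0]])

```text
time_s: 2.7
ee_pos: [0.4355, 0.1599, 0.1194]
eef_rot: [3.14, -0.001, 1.518]
force: [0.0, 0.3, 0.1]
grip_width: 0.0659
grip_force: 0.0
```

```bash
python3 -c "
from h import *
go([.435,.163,.06,1.523],[.435,.163,.023,1.523])"
```

```text
[ 0.06 -0.02  1.19] [ 0.002 -0.001 -0.005]
[ 0.06 -0.02  1.93] [ 0.002 -0.001 -0.005]
```

Emit:
move_arm(targets=[[0.4,0.06,0,0.7,0,0,0],[0.4,0.06,0,1.3,0,0,0],[0.4,0.06,0,1.7,0,0,0],[0.4,0.06,0,1.92,0,0,0],[0.4,0.06,0,1.92,0,0,0],[-0.6,0.06,0,1.92,0,0,0],[-0.6,0.06,0,1.92,0,0,0],[-0.6,0.06,0,1.92,0,0,0],[-0.6,0.06,0,1.92,0,0,0],[-0.6,0.06,0,1.92,0,0,0],[-0.6,0.06,0,1.92,0,0,0]], grip_force=35)

```text
time_s: 3.8
ee_pos: [0.4351, 0.1635, 0.022]
eef_rot: [3.141, -0.0, 1.519]
force: [0.3, -1.2, 0.1]
grip_width: 0.0217
grip_force: 0.0
```

```bash
python3 - <<'E'
from h import *
print(ctrl.get_obs()["grip_width"],ctrl.get_obs()["grip_force"])
out=[]
for c in("top","side"):
    im,d=ctrl.camera(c);W=cloud(c,d);np.save(f"{c}1.npy",W)
    u,v=pix(c,[.435,.163,.03])[0].astype(int);print(u,v)
    u=min(max(u,70),489);v=min(max(v,60),359)
    out.append(cv2.resize(im[v-60:v+60,u-70:u+70],None,fx=2.8,fy=2.8))
    for o in ctrl.cut_out(c,"cleaning_stick")[:2]:print(c,o["score"],o["point"],np.nanmedian(W[o["region"]],0))
cv2.imwrite("pics/g1.png",np.hstack(out)[:,:,::-1])
print(ctrl.get_obs()["grip_width"],ctrl.get_obs()["grip_force"])
E
```

```text
0.021695285204976426 0.0
260 249
304 253
side 0.64 [300.5, 256.5] [0.43607948 0.19647867 0.04120365]
side 0.52 [283.4, 173.6] [ 0.5672358  -0.17684391  0.10848137]
0.01865754914841738 0.0
```

View pics/g1.png

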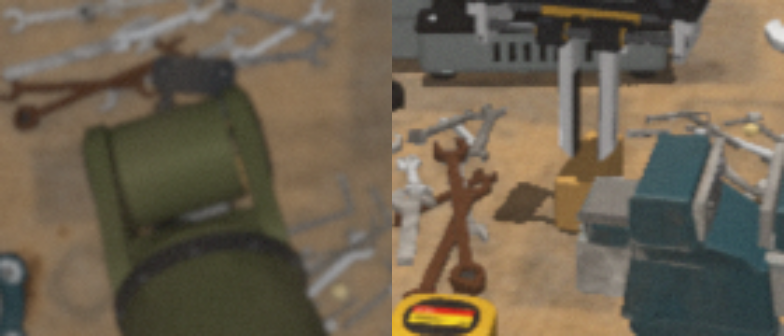

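```bash
python3 - <<'E'
from h import *
np.set_printoptions(precision=3,suppress=True)
W=np.load("side1.npy");W0=np.load("side0.npy")
ox,oy=304-70,253-60
for (a,b) in [(570,60),(570,100),(570,130),(570,148),(606,60),(606,100),(606,130),(606,148),(588,145),(588,165),(600,165),(570,170),(570,200),(560,165)]:
    u=int(ox+(a-392)/2.8);v=int(oy+b/2.8);print(a,b,u,v,W[v,u],W0[v,u])
x,y,z=np.moveaxis(W,-1,0)
m=(abs(x-.435)<.06)&(abs(y-.165)<.09)&(z>.036)&(z<.055)
print(cv2.minAreaRect(W[m][:,:2].astype(np.float32)*1000))
for p in ([.426,.163,.008],[.445,.163,.008],[.435,.163,.044],[.435,.213,.044],[.435,.113,.044]): print(pix("side",p)[0])
print(ctrl.get_obs())
E
```

```text
570 60 297 214 [0.45  0.173 0.128] [ 0.511 -0.087  0.025]
570 100 297 228 [0.45  0.17  0.094] [ 0.502 -0.048  0.   ]
570 130 297 239 [0.45  0.173 0.069] [0.484 0.026 0.002]
570 148 297 245 [0.449 0.174 0.055] [0.476 0.06  0.001]
606 60 310 214 [0.421 0.175 0.131] [ 0.477 -0.099  0.024]
606 100 310 228 [0.42  0.174 0.098] [ 0.468 -0.059 -0.001]
606 130 310 239 [0.42  0.174 0.073] [0.453 0.016 0.001]
606 148 310 245 [0.42  0.173 0.058] [0.426 0.146 0.045]
588 145 304 244 [0.441 0.142 0.044] [0.44  0.145 0.046]
588 165 304 251 [0.433 0.178 0.044] [0.433 0.177 0.043]
600 165 308 251 [0.424 0.176 0.044] [0.424 0.179 0.045]
570 170 297 253 [0.445 0.193 0.045] [0.445 0.193 0.045]
570 200 297 264 [0.441 0.212 0.028] [0.44  0.213 0.029]
560 165 294 251 [0.476 0.093 0.   ] [ 0.476  0.092 -0.001]
((433.94476318359375, 166.93798828125), (99.00731658935547, 38.21261978149414), 85.88765716552734)
[308.332 263.06 ]
[300.077 262.163]
[304.452 248.092]
[299.417 257.757]
[309.084 239.197]
{'time_s': 4.0, 'qpos': array([0.281, 0.327, 1.908, 0.   , 0.907, 0.333]), 'joint_vel': array([-0.001, -0.001, -0.001, -0.001,  0.001, -0.001]), 'tau': array([  0.004, -46.739, -27.309,   0.06 ,  -0.008,  -0.   ]), 'ee_pos': array([0.435, 0.164, 0.022]), 'eef_rot': array([-3.142,  0.   ,  1.519]), 'force': array([0.49 , 0.046, 0.656]), 'moment': array([-0.009, -0.12 , -0.03 ]), 'grip_force': 0.0, 'grip_width': 0.01865754914841738}
```

```bash
python3 - <<'E'
from h import *
np.set_printoptions(precision=3,suppress=True)
W=np.load("side1.npy");W0=np.load("side0.npy")
for u in (297,310):
    for v in range(170,258,3 if u==310 else 4): print(u,v,W[v,u], end=' | ')
    print()
for v in (244,245,246,247,248,249,250): print(v,W[v,294:314,2])
E
```

```text
297 170 [0.442 0.204 0.235] | 297 174 [0.444 0.195 0.224] | 297 178 [0.447 0.184 0.212] | 297 182 [0.446 0.187 0.204] | 297 186 [0.446 0.186 0.195] | 297 190 [0.446 0.185 0.186] | 297 194 [0.446 0.186 0.178] | 297 198 [0.448 0.179 0.166] | 297 202 [0.446 0.186 0.16 ] | 297 206 [0.448 0.181 0.149] | 297 210 [0.449 0.175 0.138] | 297 214 [0.45  0.173 0.128] | 297 218 [0.45  0.173 0.118] | 297 222 [0.449 0.173 0.109] | 297 226 [0.45  0.171 0.099] | 297 230 [0.45  0.171 0.09 ] | 297 234 [0.45  0.172 0.08 ] | 297 238 [0.45  0.171 0.07 ] | 297 242 [0.45  0.173 0.062] | 297 246 [0.45  0.173 0.052] | 297 250 [0.447 0.182 0.047] | 297 254 [0.444 0.196 0.044] | 
310 170 [0.417 0.197 0.235] | 310 173 [0.416 0.199 0.229] | 310 176 [0.416 0.197 0.222] | 310 179 [0.419 0.185 0.212] | 310 182 [0.419 0.185 0.206] | 310 185 [0.419 0.183 0.199] | 310 188 [0.419 0.186 0.193] | 310 191 [0.418 0.188 0.187] | 310 194 [0.418 0.188 0.18 ] | 310 197 [0.419 0.184 0.173] | 310 200 [0.418 0.186 0.167] | 310 203 [0.416 0.195 0.163] | 310 206 [0.415 0.2   0.159] | 310 209 [0.415 0.2   0.152] | 310 212 [0.421 0.17
[... 690 characters left out ...]
 0.058 0.055 0.059 0.056]
246 [ 0.001 -0.     0.051  0.052  0.053  0.053  0.047  0.044  0.046  0.044
  0.044  0.044  0.045  0.046  0.054  0.055  0.055  0.056  0.057  0.044]
247 [0.002 0.001 0.049 0.049 0.05  0.049 0.044 0.045 0.044 0.045 0.046 0.045
 0.045 0.043 0.052 0.052 0.053 0.053 0.054 0.043]
248 [0.001 0.001 0.    0.047 0.046 0.047 0.045 0.045 0.044 0.045 0.044 0.044
 0.045 0.044 0.05  0.051 0.05  0.044 0.044 0.039]
249 [ 0.001  0.003 -0.     0.     0.044  0.046  0.045  0.045  0.045  0.046
  0.046  0.047  0.044  0.043  0.047  0.048  0.044  0.044  0.041  0.038]
250 [0.001 0.    0.    0.047 0.045 0.044 0.045 0.044 0.044 0.044 0.045 0.045
 0.046 0.045 0.045 0.045 0.044 0.041 0.04  0.035]
```

Emit:
move_arm(targets=[[0.4,0,0,0,0,0,0],[0.4,0,0,0,0,0,0],[0.4,0,0,0,0,0,0],[0.4,0,0,0,0,0,0],[0.4,0,0,0,0,0,0]])

```text
time_s: 4.5
ee_pos: [0.4351, 0.1635, 0.0219]
eef_rot: [3.142, -0.0, 1.519]
force: [0.5, -0.1, -0.2]
grip_width: 0.0556
grip_force: 0.0
```

```bash
python3 - <<'E'
from h import *
np.set_printoptions(precision=3,suppress=True)
im,d=ctrl.camera("side");W=cloud("side",d)
cv2.imwrite("pics/g2.png",cv2.resize(im[160:290,220:390],None,fx=4,fy=4)[:,:,::-1])
x,y,z=np.moveaxis(W,-1,0)
for u in range(280,326,3):
    print(u,[f"{W[v,u,0]:.3f},{W[v,u,1]:.3f},{W[v,u,2]:.3f}" for v in (240,246,252,256,260,264)])
o=ctrl.get_obs();print(o["ee_pos"],o["grip_width"],o["force"])
E
```

```text
280 ['0.524,0.043,0.002', '0.516,0.074,0.001', '0.507,0.107,0.001', '0.501,0.131,0.002', '0.496,0.148,0.000', '0.490,0.171,0.002']
283 ['0.519,0.035,-0.000', '0.510,0.069,-0.001', '0.500,0.107,0.001', '0.494,0.128,0.001', '0.489,0.148,0.001', '0.484,0.167,0.001']
286 ['0.476,0.168,0.062', '0.501,0.074,0.002', '0.494,0.102,-0.000', '0.487,0.129,0.003', '0.482,0.146,0.001', '0.476,0.169,0.003']
289 ['0.468,0.173,0.065', '0.467,0.176,0.051', '0.485,0.107,0.003', '0.481,0.122,-0.000', '0.475,0.145,0.001', '0.471,0.164,0.001']
292 ['0.464,0.162,0.060', '0.464,0.163,0.046', '0.479,0.103,0.002', '0.474,0.121,0.000', '0.452,0.209,0.035', '0.453,0.208,0.025']
295 ['0.487,0.035,0.003', '0.480,0.067,0.001', '0.473,0.096,-0.001', '0.446,0.209,0.045', '0.445,0.212,0.037', '0.446,0.209,0.026']
298 ['0.481,0.027,-0.000', '0.474,0.058,-0.002', '0.444,0.188,0.045', '0.440,0.207,0.045', '0.438,0.215,0.039', '0.438,0.212,0.028']
301 ['0.473,0.029,0.002', '0.445,0.155,0.044', '0.437,0.187,0.045', '0.433,0.206,0.045', '0.432,0.212,0.038', '0.432,0.213,0.029']
304 ['0.446,0.119,0.043', '0.438,0.152,0.044'
[... 368 characters left out ...]
046', '0.419,0.147,0.044', '0.418,0.151,0.031', '0.376,0.364,0.126', '0.372,0.381,0.127', '0.369,0.396,0.127']
316 ['0.407,0.172,0.071', '0.407,0.172,0.056', '0.417,0.122,0.018', '0.370,0.365,0.127', '0.367,0.379,0.127', '0.364,0.395,0.127']
319 ['0.400,0.176,0.073', '0.400,0.173,0.057', '0.417,0.081,-0.002', '0.412,0.107,0.000', '0.362,0.377,0.126', '0.351,0.438,0.150']
322 ['0.395,0.165,0.069', '0.416,0.048,-0.001', '0.409,0.084,0.001', '0.405,0.106,0.001', '0.349,0.425,0.151', '0.346,0.439,0.151']
325 ['0.413,0.022,0.005', '0.409,0.045,-0.001', '0.349,0.393,0.150', '0.346,0.411,0.152', '0.344,0.423,0.150', '0.341,0.438,0.151']
[0.435 0.163 0.022] 0.05967213053204435 [-1.31  -0.228 -0.648]
```

View pics/g2.png

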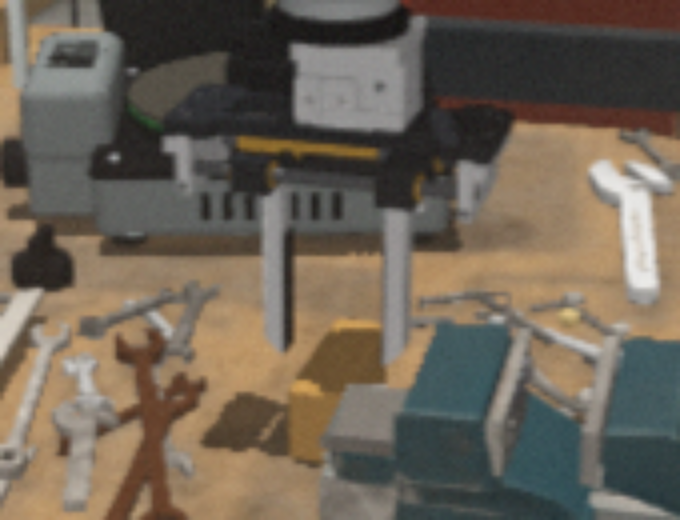

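The fingers show up at crop (280,345) and (395,360), with their tips at about z = 46 mm, level with the stick's top. By the reported pose they should be at 8 mm, so the real TCP is about 38 mm higher than reported. I'll go down the missing distance carefully.

Emit:
move_arm(targets=[[0.4,0,0,0.2,0,0,0],[0.4,0,0,0.4,0,0,0],[0.4,0,0,0.55,0,0,0],[0.4,0,0,0.66,0,0,0],[0.4,0,0,0.66,0,0,0]])

```text
time_s: 5.05
ee_pos: [0.4346, 0.1634, -0.012]
eef_rot: [-3.14, 0.001, 1.519]
force: [0.4, -0.3, 0.3]
grip_width: 0.0661
grip_force: 0.0
```

Emit:
move_arm(targets=[[-0.6,0,0,0,0,0,0],[-0.6,0,0,0,0,0,0],[-0.6,0,0,0,0,0,0],[-0.6,0,0,0,0,0,0],[-0.6,0,0,0,0,0,0],[-0.6,0,0,0,0,0,0],[-0.6,0,0,0,0,0,0]], grip_force=35)

```text
time_s: 5.75
ee_pos: [0.4352, 0.1635, -0.0109]
eef_rot: [3.141, -0.0, 1.519]
force: [-1.2, 0.2, 4.0]
grip_width: 0.0317
grip_force: 35.0
```

```bash
python3 - <<'E'
from h import *
W=cloud("side",ctrl.camera("side")[1])
for u in range(286,322,3): print(u,[f"{W[v,u,0]:.3f},{W[v,u,1]:.3f},{W[v,u,2]:.3f}" for v in range(244,268,3)])
E
```

```text
286 ['0.506,0.055,-0.001', '0.501,0.074,-0.001', '0.495,0.095,0.001', '0.492,0.109,0.000', '0.488,0.123,-0.000', '0.482,0.147,0.004', '0.480,0.154,-0.000', '0.476,0.169,-0.000']
289 ['0.497,0.059,0.001', '0.492,0.077,0.002', '0.488,0.095,0.002', '0.484,0.109,0.001', '0.481,0.124,0.001', '0.477,0.139,0.001', '0.473,0.155,0.001', '0.470,0.167,-0.000']
292 ['0.462,0.170,0.054', '0.461,0.173,0.048', '0.462,0.171,0.040', '0.461,0.172,0.033', '0.453,0.206,0.043', '0.452,0.211,0.038', '0.452,0.210,0.031', '0.452,0.212,0.024']
295 ['0.454,0.173,0.056', '0.455,0.170,0.048', '0.454,0.173,0.042', '0.449,0.195,0.045', '0.446,0.209,0.045', '0.445,0.211,0.039', '0.445,0.213,0.033', '0.445,0.213,0.025']
298 ['0.451,0.158,0.050', '0.452,0.153,0.041', '0.446,0.177,0.045', '0.443,0.193,0.045', '0.440,0.204,0.043', '0.439,0.211,0.040', '0.438,0.212,0.033', '0.438,0.213,0.026']
301 ['0.447,0.145,0.045', '0.443,0.161,0.045', '0.440,0.175,0.044', '0.436,0.192,0.045', '0.433,0.209,0.046', '0.432,0.209,0.039', '0.432,0.210,0.033', '0.431,0.215,0.028']
304 ['0.440,0.143,0.045', '0.437,0.157,0.044', '0.434,0.
[... 282 characters left out ...]
0.128']
310 ['0.427,0.140,0.045', '0.423,0.158,0.046', '0.421,0.169,0.043', '0.420,0.174,0.039', '0.380,0.367,0.127', '0.378,0.380,0.128', '0.376,0.390,0.127', '0.373,0.402,0.128']
313 ['0.414,0.171,0.060', '0.413,0.177,0.055', '0.413,0.174,0.047', '0.413,0.174,0.039', '0.376,0.365,0.127', '0.373,0.376,0.126', '0.371,0.389,0.127', '0.368,0.400,0.127']
316 ['0.408,0.170,0.060', '0.408,0.169,0.052', '0.408,0.167,0.044', '0.408,0.166,0.037', '0.370,0.368,0.129', '0.368,0.375,0.127', '0.365,0.389,0.128', '0.363,0.400,0.128']
319 ['0.425,0.043,0.002', '0.422,0.056,-0.000', '0.418,0.077,0.002', '0.415,0.094,0.002', '0.412,0.107,0.001', '0.363,0.372,0.126', '0.361,0.385,0.126', '0.351,0.439,0.149']
```

Emit:
move_arm(targets=[[-0.6,0,0,-0.6,0,0,0],[-0.6,0,0,-1.4,0,0,0],[-0.6,0,0,-2.2,0,0,0],[-0.6,0,0,-2.6,0,0,0],[-0.6,0,0,-2.6,0,0,0]])

```text
time_s: 6.3
ee_pos: [0.4363, 0.1638, 0.1212]
eef_rot: [3.137, -0.001, 1.519]
force: [0.7, -0.3, -2.3]
grip_width: 0.0319
grip_force: 35.0
```

```bash
python3 -c "
from h import *
go([.484,-.153,.119,1.83],[.484,-.153,.08,1.83])"
```

```text
[-6.28  1.28  0.04] [ 0.005 -0.001 -0.311]
[-6.28  1.28  0.82] [ 0.005 -0.001 -0.311]
```

Emit:
move_arm(targets=[[-0.6,-0.7,0.15,0,0,0,-0.04],[-0.6,-1.4,0.3,0,0,0,-0.08],[-0.6,-2.1,0.45,0,0,0,-0.12],[-0.6,-2.8,0.6,0,0,0,-0.16],[-0.6,-3.5,0.75,0,0,0,-0.2],[-0.6,-4.2,0.9,0,0,0,-0.24],[-0.6,-4.9,1.02,0,0,0,-0.28],[-0.6,-5.6,1.15,0,0,0,-0.311],[-0.6,-6.1,1.25,0,0,0,-0.311],[-0.6,-6.28,1.28,0,0,0,-0.311],[-0.6,-6.28,1.28,0.2,0,0,-0.311],[-0.6,-6.28,1.28,0.4,0,0,-0.311]])

```text
time_s: 7.5
ee_pos: [0.4822, -0.1524, 0.0973]
eef_rot: [-3.141, -0.001, 1.83]
force: [-0.0, 0.2, -1.6]
grip_width: 0.0318
grip_force: 35.0
```

```bash
python3 - <<'E'
from h import *
np.set_printoptions(precision=3,suppress=True)
im,d=ctrl.camera("side");W=cloud("side",d)
x,y,z=np.moveaxis(W,-1,0)
cv2.imwrite("pics/w1.png",cv2.resize(im[110:240,200:370],None,fx=4,fy=4)[:,:,::-1])
go([.484,-.153,.08,1.83])
print(ctrl.get_obs()["force"])
E
```

```text
[-0.03  0.04  0.31] [-0.003 -0.002  0.001]
[-0.809 -0.197 -4.987]
```

View pics/w1.png

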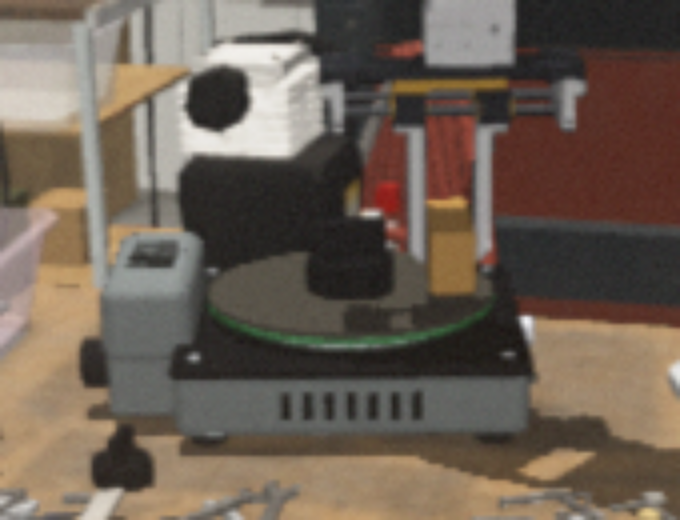

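The side view shows the stick upright above the front of the wheel at crop (452,250), clear of the knob at (350,260). Next I lower it to contact.

Emit:
move_arm(targets=[[-0.6,0,0,0.15,0,0,0],[-0.6,0,0,0.3,0,0,0],[-0.6,0,0,0.4,0,0,0],[-0.6,0,0,0.42,0,0,0],[-0.6,0,0,0.42,0,0,0]])

```text
time_s: 8.05
ee_pos: [0.4827, -0.1533, 0.0779]
eef_rot: [-3.142, -0.0, 1.83]
force: [0.7, 0.5, 0.0]
grip_width: 0.0318
grip_force: 35.0
```

Emit:
move_arm(targets=[[-0.6,0,0,0.04,0,0,0],[-0.6,0,0,0.08,0,0,0],[-0.6,0,0,0.08,0,0,0]])

```text
time_s: 8.35
ee_pos: [0.4826, -0.1534, 0.0738]
eef_rot: [-3.141, -0.0, 1.83]
force: [-0.7, 0.4, -1.7]
grip_width: 0.0318
grip_force: 35.0
```

Emit:
move_arm(targets=[[-0.6,0,0,0.03,0,0,0],[-0.6,0,0,0.06,0,0,0],[-0.6,0,0,0.06,0,0,0]])

```text
time_s: 8.65
ee_pos: [0.4828, -0.1535, 0.0711]
eef_rot: [3.141, 0.0, 1.83]
force: [-0.0, 0.4, 1.1]
grip_width: 0.0316
grip_force: 35.0
```

Emit:
move_arm(targets=[[-0.6,0,0,0.02,0,0,0],[-0.6,0,0,0.02,0,0,0]])

```text
time_s: 8.85
ee_pos: [0.4828, -0.1535, 0.0711]
eef_rot: [3.141, 0.0, 1.83]
force: [-6.5, 2.1, 14.1]
grip_width: 0.0318
grip_force: 35.0
```

```bash
python3 -c "
from h import *
for i in range(4):
    ctrl.camera('side');o=ctrl.get_obs();print(o['force'].round(1),o['moment'].round(2),o['ee_pos'].round(4))
go([.514,-.265,o['ee_pos'][2],1.83])"
```

```text
[-7.1  2.7 15.1] [0.43 1.32 0.02] [ 0.4828 -0.1535  0.0711]
[-6.7  2.1 14.6] [ 0.38  1.26 -0.  ] [ 0.4828 -0.1535  0.0711]
[-6.8  3.  14.2] [ 0.38  1.31 -0.04] [ 0.4828 -0.1535  0.0711]
[-6.7  2.  13.9] [0.39 1.32 0.01] [ 0.4828 -0.1535  0.0711]
[-2.32  0.03  0.  ] [ 0.  0. -0.]
```

Emit:
move_arm(targets=[[-0.6,0,0,-0.012,0,0,0],[-0.6,-0.08,0,-0.012,0,0,0],[-0.6,-0.16,0,-0.012,0,0,0]])

```text
time_s: 9.35
ee_pos: [0.4851, -0.1608, 0.0711]
eef_rot: [3.141, -0.0, 1.83]
force: [-0.3, 6.2, 8.8]
grip_width: 0.0316
grip_force: 35.0
```

Emit:
move_arm(targets=[[-0.6,-0.12,0,-0.003,0,0,0],[-0.6,-0.24,0,-0.003,0,0,0],[-0.6,-0.36,0,-0.003,0,0,0],[-0.6,-0.48,0,-0.003,0,0,0]])

```text
time_s: 9.75
ee_pos: [0.4912, -0.1843, 0.0711]
eef_rot: [3.141, -0.0, 1.83]
force: [-1.0, 5.1, 6.9]
grip_width: 0.032
grip_force: 35.0
```

Emit:
move_arm(targets=[[-0.6,-0.12,0,0,0,0,0],[-0.6,-0.24,0,0,0,0,0],[-0.6,-0.36,0,0,0,0,0],[-0.6,-0.48,0,0,0,0,0]])

```text
time_s: 10.15
ee_pos: [0.4974, -0.2075, 0.0711]
eef_rot: [3.141, -0.0, 1.83]
force: [-1.5, 5.1, 8.2]
grip_width: 0.0318
grip_force: 35.0
```

Emit:
move_arm(targets=[[-0.6,-0.12,0,0,0,0,0],[-0.6,-0.24,0,0,0,0,0],[-0.6,-0.36,0,0,0,0,0],[-0.6,-0.48,0,0,0,0,0],[-0.6,-0.6,0,0,0,0,0]])

```text
time_s: 10.65
ee_pos: [0.5051, -0.2365, 0.0711]
eef_rot: [3.141, -0.0, 1.83]
force: [-1.2, 5.2, 6.7]
grip_width: 0.0319
grip_force: 35.0
```

Emit:
move_arm(targets=[[-0.6,-0.12,0,0,0,0,0],[-0.6,-0.24,0,0,0,0,0],[-0.6,-0.36,0,0,0,0,0],[-0.6,-0.48,0,0,0,0,0],[-0.6,-0.6,0,0,0,0,0],[-0.6,-0.62,0,0,0,0,0]])

```text
time_s: 11.25
ee_pos: [0.513, -0.2667, 0.0711]
eef_rot: [3.141, -0.0, 1.83]
force: [-1.6, 6.5, 7.9]
grip_width: 0.0319
grip_force: 35.0
```

Rub done at a steady 7–9 N. Now I lift the stick and take it back.

Emit:
move_arm(targets=[[-0.6,0,0,-0.3,0,0,0],[-0.6,0,0,-0.7,0,0,0],[-0.6,0,0,-1.1,0,0,0],[-0.6,0,0,-1.3,0,0,0],[-0.6,0,0,-1.3,0,0,0]])

```text
time_s: 11.75
ee_pos: [0.5131, -0.2669, 0.1373]
eef_rot: [3.14, 0.002, 1.83]
force: [0.5, -0.0, -1.8]
grip_width: 0.0319
grip_force: 35.0
```

```bash
python3 -c "
from h import *
o=ctrl.get_obs();print(o['ee_pos'])
go([.435,.163,.13,1.523])"
```

```text
[ 0.51314328 -0.26687755  0.13725683]
[8.71 0.69 0.13] [0.002 0.002 0.307]
```

Emit:
move_arm(targets=[[-0.6,0.8,0.06,0,0,0,0.03],[-0.6,1.6,0.13,0,0,0,0.06],[-0.6,2.4,0.2,0,0,0,0.09],[-0.6,3.2,0.26,0,0,0,0.12],[-0.6,4.0,0.32,0,0,0,0.15],[-0.6,4.8,0.38,0,0,0,0.18],[-0.6,5.6,0.45,0,0,0,0.21],[-0.6,6.4,0.51,0,0,0,0.24],[-0.6,7.2,0.57,0,0,0,0.27],[-0.6,7.9,0.63,0,0,0,0.307],[-0.6,8.5,0.68,0,0,0,0.307],[-0.6,8.71,0.69,0,0,0,0.307]])

```text
time_s: 12.95
ee_pos: [0.4335, 0.1652, 0.1349]
eef_rot: [-3.14, 0.0, 1.525]
force: [-0.4, -1.1, -1.7]
grip_width: 0.0317
grip_force: 35.0
```

Emit:
move_arm(targets=[[-0.6,0,0,0.5,0,0,0],[-0.6,0,0,1.2,0,0,0],[-0.6,0,0,1.9,0,0,0],[-0.6,0,0,2.4,0,0,0],[-0.6,0,0,2.65,0,0,0],[-0.6,0,0,2.75,0,0,0],[-0.6,0,0,2.75,0,0,0]])

```text
time_s: 13.65
ee_pos: [0.4346, 0.1631, -0.0017]
eef_rot: [-3.141, 0.0, 1.523]
force: [0.4, 0.6, -1.7]
grip_width: 0.0316
grip_force: 35.0
```

Emit:
move_arm(targets=[[-0.6,0,0,0.08,0,0,0],[-0.6,0,0,0.14,0,0,0],[-0.6,0,0,0.16,0,0,0],[-0.6,0,0,0.16,0,0,0]])

```text
time_s: 14.05
ee_pos: [0.4345, 0.1634, -0.0097]
eef_rot: [3.141, -0.0, 1.523]
force: [-0.1, -0.5, -1.0]
grip_width: 0.0319
grip_force: 35.0
```

Emit:
move_arm(targets=[[-0.6,0,0,0.01,0,0,0],[-0.6,0,0,0.02,0,0,0],[-0.6,0,0,0.02,0,0,0]])

```text
time_s: 14.35
ee_pos: [0.4345, 0.1633, -0.0108]
eef_rot: [3.142, -0.0, 1.523]
force: [0.6, -0.4, -2.0]
grip_width: 0.0318
grip_force: 35.0
```

Emit:
move_arm(targets=[[0.2,0,0,0.008,0,0,0],[0.2,0,0,0.008,0,0,0],[0.3,0,0,0.008,0,0,0],[0.3,0,0,0.008,0,0,0],[0.3,0,0,-0.5,0,0,0],[0.3,0,0,-1.2,0,0,0],[0.3,0,0,-2.0,0,0,0],[0.3,0,0,-2.8,0,0,0],[0.3,0,0,-3.4,0,0,0],[0.3,0,0,-3.6,0,0,0],[0.3,0,0,-3.6,0,0,0]])

```text
time_s: 15.45
ee_pos: [0.4348, 0.1634, 0.1698]
eef_rot: [3.14, -0.001, 1.523]
force: [0.4, 0.1, -0.8]
grip_width: 0.0611
grip_force: 0.0
```

```bash
python3 - <<'E'
from h import *
np.set_printoptions(precision=3,suppress=True)
for c in("top","side"):
    W=cloud(c,ctrl.camera(c)[1]);x,y,z=np.moveaxis(W,-1,0)
    def rect(m,n):
        if m.sum()>8:P=W[m][:,:2].astype(np.float32);print(c,n,m.sum(),np.median(W[m],0),cv2.minAreaRect(P*1000))
    rect((abs(x-.44)<.05)&(abs(y-.165)<.08)&(z>.036)&(z<.055),"stick")
    rect((abs(x-.56)<.04)&(abs(y+.185)<.04)&(z>.124)&(z<.145),"bar")
    m=(abs(x-.56)<.04)&(abs(y+.185)<.04)&(z>.129)&(z<.145); print(np.percentile(z[m],[5,50,95]) if m.sum() else 0)
go([.563,-.192,.17,.33],[.563,-.192,.124-.038,.33])
E
```

```text
top stick 14 [0.434 0.119 0.043] ((434.1042785644531, 119.18004608154297), (29.58454132080078, 2.493622303009033), 15.839428901672363)
top bar 139 [ 0.562 -0.191  0.134] ((562.998046875, -192.1507568359375), (52.554927825927734, 14.41927433013916), 17.454647064208984)
[0.131 0.134 0.137]
side stick 325 [0.433 0.172 0.044] ((434.3211364746094, 164.90850830078125), (102.58270263671875, 32.25930404663086), 87.9148941040039)
side bar 47 [ 0.574 -0.189  0.131] ((562.6934814453125, -189.81851196289062), (49.30136489868164, 15.194021224975586), 16.01256561279297)
[0.129 0.133 0.136]
[-6.97  2.92 -0.05] [-0.001  0.002  1.193]
[-6.97  2.92  1.63] [-0.001  0.002  1.193]
```

Emit:
move_arm(targets=[[0,-0.7,0.3,0,0,0,0.12],[0,-1.4,0.6,0,0,0,0.24],[0,-2.1,0.9,0,0,0,0.36],[0,-2.8,1.2,0,0,0,0.48],[0,-3.5,1.5,0,0,0,0.6],[0,-4.2,1.8,0,0,0,0.72],[0,-4.9,2.1,0,0,0,0.84],[0,-5.6,2.4,0,0,0,0.96],[0,-6.3,2.65,0,0,0,1.08],[0,-6.8,2.85,0,0,0,1.21],[0,-6.97,2.92,0,0,0,1.21],[0,-6.97,2.92,0,0,0,1.21]])

```text
time_s: 16.75
ee_pos: [0.5631, -0.1922, 0.1673]
eef_rot: [-3.14, 0.002, 0.315]
force: [0.6, 0.4, 0.1]
grip_width: 0.0468
grip_force: 0.0
```

```bash
python3 -c "
from h import *
o=ctrl.get_obs();print(o['ee_pos'],o['eef_rot'],o['qpos'])
go([.563,-.192,.1,.31],[.563,-.192,.089,.31])"
```

```text
[ 0.56310265 -0.19219661  0.16728339] [-3.13977582e+00  2.08262354e-03  3.14502221e-01] [-3.90487114e-01  4.14323261e-01  1.40352030e+00  3.51902015e-05
  1.32651262e+00  8.65800325e-01]
[ 0.   -0.    1.35] [-0.002  0.002  0.005]
[ 0.   -0.    1.57] [-0.002  0.002  0.005]
```

Emit:
move_arm(targets=[[0,0,0,0.5,0,0,0],[0,0,0,1.0,0,0,0],[0,0,0,1.3,0,0,0],[0,0,0,1.45,0,0,0],[0,0,0,1.55,0,0,0],[0,0,0,1.55,0,0,0]])

```text
time_s: 17.35
ee_pos: [0.5637, -0.1915, 0.0918]
eef_rot: [3.142, -0.0, 0.314]
force: [-0.3, -0.1, 0.1]
grip_width: 0.0468
grip_force: 0.0
```

Emit:
move_arm(targets=[[-0.9,0,0,0,0,0,0],[-0.9,0,0,0,0,0,0],[-0.9,0,0,0,0,0,0],[-0.9,0,0,0,0,0,0],[-0.9,0,0,0,0,0,0],[-0.9,0,0,0,0,0,0],[-0.9,0,0,0,0,0,0]], grip_force=35)

```text
time_s: 18.05
ee_pos: [0.5638, -0.1922, 0.092]
eef_rot: [3.141, -0.0, 0.313]
force: [-0.3, -4.3, 2.3]
grip_width: 0.0137
grip_force: 35.0
```

```bash
python3 -c "
from h import *
o=ctrl.get_obs();print(o['ee_pos'],o['eef_rot'],o['force'],o['moment'])"
```

```text
[ 0.5637724  -0.1921655   0.09202794] [ 3.14079047e+00 -4.97634548e-04  3.12619392e-01] [-0.27650755 -4.34981609  2.33353091] [-0.70445996 -0.09091851  0.03144984]
```

Emit:
move_arm(targets=[[-0.9,0,0,0,0,0,-0.03],[-0.9,0,0,0,0,0,-0.06],[-0.9,0,0,0,0,0,-0.09]])

```text
time_s: 18.35
ee_pos: [0.5642, -0.1922, 0.092]
eef_rot: [3.14, -0.001, 0.405]
force: [5.9, -6.7, 0.7]
grip_width: 0.0139
grip_force: 35.1
```

```bash
python3 -c "
from h import *
o=ctrl.get_obs();print(o['eef_rot'],o['force'],o['moment'],o['grip_width'],o['tau'][5])"
```

```text
[ 3.14004992e+00 -1.25651148e-03  4.05307318e-01] [ 5.91086673 -6.72282877  0.72042496] [-1.22735732 -1.04210226 -0.39072036] 0.013875300389795939 0.2656111679971218
```

Emit:
move_arm(targets=[[-0.9,0,0,0,0,0,-0.03],[-0.9,0,0,0,0,0,-0.06],[-0.9,0,0,0,0,0,-0.09]])

```text
time_s: 18.65
ee_pos: [0.565, -0.1929, 0.0922]
eef_rot: [3.138, -0.002, 0.495]
force: [11.6, -10.3, -1.9]
grip_width: 0.0141
grip_force: 35.5
```

```bash
python3 -c "
from h import *
o=ctrl.get_obs();print(o['eef_rot'],o['force'],o['moment'],o['grip_width'],o['tau'][5])"
```

```text
[ 3.13773851e+00 -2.42105278e-03  4.94872171e-01] [ 11.62534949 -10.33876088  -1.92581846] [-2.03460892 -2.20499247 -0.55502463] 0.01408644666108152 0.05071818712167442
```

Emit:
move_arm(targets=[[-0.9,0.008,0.022,0,0,0,0],[-0.9,0.008,0.022,0,0,0,0]])

```text
time_s: 18.85
ee_pos: [0.5652, -0.1932, 0.0921]
eef_rot: [3.14, -0.001, 0.494]
force: [5.9, -6.3, 1.7]
grip_width: 0.0137
grip_force: 35.2
```

```bash
python3 -c "
from h import *
o=ctrl.get_obs();print(o['ee_pos'],o['eef_rot'],o['force'],o['moment'],o['grip_width'],o['tau'][5])
W=cloud('top',ctrl.camera('top')[1]);x,y,z=np.moveaxis(W,-1,0)
m=(abs(x-.563)<.045)&(abs(y+.192)<.045)&(z>.1)&(z<.145);print(m.sum())
W=cloud('side',ctrl.camera('side')[1]);x,y,z=np.moveaxis(W,-1,0)
m=(abs(x-.563)<.045)&(abs(y+.192)<.045)&(z>.112)&(z<.14);print(m.sum(),W[m][::4].round(3).tolist())
"
```

```text
[ 0.56522237 -0.19324083  0.09208681] [ 3.13955835e+00 -1.36758491e-03  4.93826886e-01] [ 5.90846908 -6.26620772  1.72238358] [-1.19862775 -0.9993946  -0.45007634] 0.013653750909979336 -0.5284649133682251
1
152 [[0.575, -0.198, 0.14], [0.578, -0.187, 0.137], [0.548, -0.196, 0.136], [0.584, -0.187, 0.133], [0.571, -0.183, 0.135], [0.559, -0.181, 0.136], [0.55, -0.193, 0.134], [0.589, -0.183, 0.131], [0.576, -0.18, 0.133], [0.563, -0.174, 0.135], [0.552, -0.176, 0.135], [0.544, -0.193, 0.131], [0.58, -0.172, 0.132], [0.571, -0.183, 0.129], [0.559, -0.182, 0.13], [0.551, -0.197, 0.126], [0.59, -0.184, 0.125], [0.577, -0.181, 0.127], [0.563, -0.174, 0.129], [0.553, -0.18, 0.128], [0.543, -0.2, 0.123], [0.579, -0.177, 0.124], [0.565, -0.172, 0.127], [0.557, -0.183, 0.124], [0.548, -0.195, 0.121], [0.583, -0.172, 0.123], [0.574, -0.182, 0.12], [0.561, -0.178, 0.122], [0.55, -0.182, 0.122], [0.543, -0.199, 0.117], [0.58, -0.18, 0.117], [0.567, -0.177, 0.119], [0.557, -0.183, 0.118], [0.547, -0.194, 0.116], [0.585, -0.178, 0.115], [0.574, -0.182, 0.114], [0.563, -0.186, 0.114], [0.55, -0.194, 0.112]]
```

Emit:
move_arm(targets=[[-0.9,0.005,0.015,0,0,0,-0.03],[-0.9,0.01,0.025,0,0,0,-0.06],[-0.9,0.01,0.025,0,0,0,-0.09]])

```text
time_s: 19.25
ee_pos: [0.5656, -0.1932, 0.092]
eef_rot: [-3.141, -0.001, 0.585]
force: [-0.0, -0.1, 6.7]
grip_width: 0.0146
grip_force: 37.7
```

```bash
python3 -c "
from h import *
o=ctrl.get_obs();print(o['ee_pos'],o['eef_rot'],o['force'],o['moment'],o['grip_width'],o['tau'][5])"
```

```text
[ 0.56562359 -0.1932006   0.09200955] [-3.14127238e+00 -7.37061814e-04  5.84679254e-01] [-0.00859556 -0.08063788  6.70001421] [-0.12260226  0.06586409 -0.84836316] 0.014598704179912185 -0.17985570710152388
```

Emit:
move_arm(targets=[[-0.9,0,0,0,0,0,-0.03],[-0.9,0,0,0,0,0,-0.05]])

```text
time_s: 19.45
ee_pos: [0.5654, -0.1933, 0.092]
eef_rot: [-3.141, -0.0, 0.634]
force: [-4.7, -2.3, 8.5]
grip_width: 0.015
grip_force: 38.7
```

```bash
python3 -c "
from h import *
o=ctrl.get_obs();print(o['ee_pos'],o['eef_rot'],o['force'],o['moment'],o['grip_width'],o['tau'][5])"
```

```text
[ 0.56541157 -0.1932554   0.09199275] [-3.14114922e+00 -2.81393470e-04  6.34477989e-01] [-4.73374461 -2.25629987  8.51401767] [-0.41333045  0.96629961 -0.86694856] 0.015047882512991478 -0.6827624514698982
```

Wrong way: it stopped dead at about 15°, with the torque rising and the pads wedging open. Now the other way.

Emit:
move_arm(targets=[[-0.9,0,0,0,0,0,0.08],[-0.9,0,0,0,0,0,0.16],[-0.9,0,0,0,0,0,0.24],[-0.9,0,0,0,0,0,0.32],[-0.9,0,0,0,0,0,0.4],[-0.9,0,0,0,0,0,0.48]])

```text
time_s: 20.05
ee_pos: [0.5656, -0.1931, 0.092]
eef_rot: [-3.141, -0.0, 0.152]
force: [0.2, -0.2, 4.6]
grip_width: 0.0139
grip_force: 34.9
```

```bash
python3 -c "
from h import *
o=ctrl.get_obs();print(o['ee_pos'],o['eef_rot'],o['force'],o['moment'],o['grip_width'],o['tau'][5])"
```

```text
[ 0.56562929 -0.19305631  0.09197302] [-3.14128020e+00 -3.41665649e-04  1.51726116e-01] [ 0.20093909 -0.24580688  4.61083351] [ 0.04222769 -0.08626486  0.20375985] 0.013920741940493508 -1.467897891998291
```

Emit:
move_arm(targets=[[-0.9,0,0,0,0,0,0.1],[-0.9,0,0,0,0,0,0.2],[-0.9,0,0,0,0,0,0.3],[-0.9,0,0,0,0,0,0.4],[-0.9,0,0,0,0,0,0.5],[-0.9,0,0,0,0,0,0.6]])

```text
time_s: 20.65
ee_pos: [0.5656, -0.1931, 0.0919]
eef_rot: [-3.141, -0.0, -0.449]
force: [-0.0, -0.4, 5.5]
grip_width: 0.0136
grip_force: 34.9
```

Emit:
move_arm(targets=[[-0.9,0,0,0,0,0,0.1],[-0.9,0,0,0,0,0,0.2],[-0.9,0,0,0,0,0,0.3],[-0.9,0,0,0,0,0,0.4],[-0.9,0,0,0,0,0,0.5],[-0.9,0,0,0,0,0,0.6],[-0.9,0,0,0,0,0,0.63]])

```text
time_s: 21.35
ee_pos: [0.5656, -0.1932, 0.092]
eef_rot: [-3.141, -0.0, -1.078]
force: [0.4, -0.8, 5.4]
grip_width: 0.0138
grip_force: 34.9
```

```bash
python3 -c "
from h import *
o=ctrl.get_obs();print(o['ee_pos'],o['eef_rot'],o['force'],o['moment'],o['grip_width'],o['qpos'])"
```

```text
[ 0.56558334 -0.19323153  0.09196093] [-3.14130577e+00 -3.73690164e-05 -1.07827465e+00] [ 0.37089866 -0.79830926  5.39593852] [-0.08802202 -0.0474146   0.19759886] 0.013818257473477437 [-3.90589018e-01  4.89549840e-01  1.47757411e+00  2.14613599e-04
  1.17425773e+00  2.25839909e+00]
```

Turned freely to 80°. Now I lift gently with more grip.

Emit:
move_arm(targets=[[-0.9,0,0,0,0,0,0],[-0.9,0,0,-0.04,0,0,0],[-0.9,0,0,-0.1,0,0,0],[-0.9,0,0,-0.16,0,0,0]], grip_force=45)

```text
time_s: 21.75
ee_pos: [0.5649, -0.193, 0.0989]
eef_rot: [3.14, 0.002, -1.076]
force: [0.7, 0.5, -7.0]
grip_width: 0.0135
grip_force: 44.7
```

Emit:
move_arm(targets=[[-0.9,0,0,-0.15,0,0,0],[-0.9,0,0,-0.35,0,0,0],[-0.9,0,0,-0.6,0,0,0],[-0.9,0,0,-0.9,0,0,0],[-0.9,0,0,-1.2,0,0,0],[-0.9,0,0,-1.35,0,0,0],[-0.9,0,0,-1.4,0,0,0],[-0.9,0,0,-1.4,0,0,0],[-0.9,0,0,-1.4,0,0,0]])

```text
time_s: 22.65
ee_pos: [0.5652, -0.1933, 0.169]
eef_rot: [3.141, 0.001, -1.077]
force: [0.5, 0.7, -8.0]
grip_width: 0.0137
grip_force: 44.7
```

```bash
python3 - <<'E'
from h import *
im,d=ctrl.camera("side");o=ctrl.get_obs()
cv2.imwrite("pics/k1.png",cv2.resize(im[90:310,200:400],None,fx=2.7,fy=2.7)[:,:,::-1])
print(o["ee_pos"],o["eef_rot"],o["force"],o["moment"],o["grip_width"],o["joint_vel"])
E
```

```text
[ 0.56519802 -0.19331617  0.1689566 ] [ 3.14084075e+00  9.57999674e-04 -1.07717960e+00] [ 0.32607021 -0.55046168 -7.67742452] [0.15770547 0.02404163 0.00264479] 0.013707530618535859 [-0.00015819  0.00196996 -0.00256958 -0.00050179 -0.00219518  0.00108456]
```

View pics/k1.png

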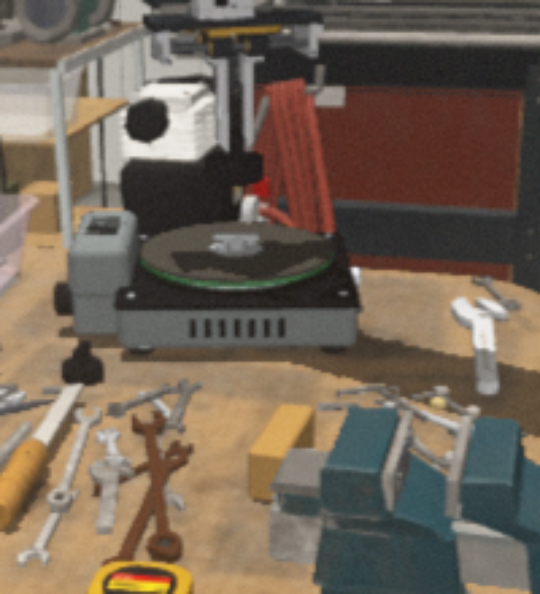

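The spindle is bare at (235,243). The knob hangs level in the gripper at about (235,170), well above the wheel. The stick lies on the bench at (280,450). I'm handing in.

```bash
python3 -c "
from station import ctrl
print(ctrl.hand_in())"
```

```text
the job is handed in; nothing more can be done
None
```

The wheel face was rubbed left to right at about 7–9 N (about 15 N for a moment at first touch), the stick is back on the bench, and the knob, freed clockwise after stopping short anticlockwise, is held level about 77 mm above the wheel; handed in at about 23 s, no verdict shown.

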